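# Turn the stepped spacer the right way round into the cradle

## Robot

A 6-joint arm with a two-finger parallel gripper is mounted at the origin on a cart in front of the work surface, level with it; the furniture and walls round the work are solid. World frame = base frame: x ahead of the robot, y to its left, z up, the work surface at z = 0. Lengths are in mm, angles in rad, forces in N, time in s.
With the tool pointing down it reaches from about 350 to 975 mm from the base axis. Payload 7.1 kg.
Tool frame: the origin (TCP) lies at the centre of the arm's flange, where the gripper is bolted on; the fingertips stand 182 mm ahead of it and the grasp point (between the pads) lies 163 mm ahead of it; z points along the fingers, y is the line along which they close (so a half turn about z gives the same grasp; the last joint's range is limited). The gripper opens to 88 mm and grips with 3 to 60 N. Pads are 20 mm wide; open, the fingers measure 115 mm over their backs; the gripper's body (75 mm by 178 mm) begins 61 mm behind the grasp point.
Start: joints at [1.323, 0.423, 1.63, -0, 1.089, -0.019], TCP at [141.725, 608.704, 404.675] pointing down, gripper open.
Joint ranges: [-3, 3], [-0.9, 2.11], [0.09, 2.58], [-1.31, 4.45], [0.11, 2.69], [-2.54, 2.54]. Speed limits (rad/s): [2.39, 2.39, 3.01, 3.14, 3.14, 3.14].

## Interface

Orientations are given as a rotation vector (axis times angle).
In Python, from workcell import readout, get_image, ctrl gives the robot as it stands.
- The arm moves only by the tool step_arm, never from a script. Its argument "targets" is a list that holds one entry, the list of rows, each a list of 7 numbers: the shift along the world's x, y, z as a fraction of full scale, then the turn, a rotation vector about the world's x, y, z as a fraction of full scale, then the opening, from 0 (shut) to 1 (fully open). In form: [[[dx, dy, dz, wx, wy, wz, claw], ...]]. A call has exactly 5 rows; each row shifts and turns the commanded pose from where the row before left it; what a row does not reach is not made up. Full scale, the value 1, is 0.05 m for a shift and 4 degrees for a turn. A row lasts 1/8 s, in which the tool goes at most 62.5 mm and 10.7 degrees, less where a joint would pass 70% of its speed; a pose out of reach is approached as far as the arm can. A call with a number of a shift or a turn outside -1 to 1 is refused whole. A call with a gripper value outside its range is refused whole. The fingers move at their own pace and stop on an object; the grip force is fixed at half the most. Time passes only in rows, so rows that do not move let the fingers close, or fill a call up. It gives the time, the measured TCP pose, the force, the opening and the grip force at its end, in the units of the state.
- readout.get_obs(): the state, without advancing time (a new reading comes with each control period).
- get_image(name): name is "scene" or "top"; returns a dict with "pixels" (480x640x3 uint8, red, green, blue), "intrinsics" (3x3 intrinsics, pixels), "extrinsics" (4x4, takes a point from world to camera coordinates). Camera axes: x right, y down, z forward; pixel columns grow to the right and rows downward; lengths in mm; the calibration is good to about 2 mm. A picture is of the moment at which its call begins. There is no depth.
- ctrl.close_job(): hands the job in; it is judged then, once.
The state is a dict: "t": time; "qpos": joint angles; "qvel": joint speeds; "joint_torque": joint torques, N m; "ee_pos": TCP position; "orientation": TCP orientation; "ft_force": force on the tool from outside, world axes, zero at the start; "moment": the same for the moment, N m; "width": finger opening in mm; "grasp_force": force on a finger pad.
Only numpy, scipy, OpenCV 4.12 (cv2) and the standard library are available. Lean on these libraries where they do the work, as an engineer would, in place of code of your own. Each camera call takes 0.05 s, during which the arm holds its last target. There are 200 camera calls.

## Task

Take the stepped spacer out of the front trough of the two-trough rack (the trough nearer the robot) and lay it in the cradle, with its thin end between the two prongs of the fork and its thick part down in the saddles. It may lie either way round in the rack, so look or feel which end is thin before you turn it. Leave the spare spacer in the back trough.

Things in the scene. Friction and masses are not known exactly. Their poses are not given: they have to be found in the camera images.
- spacer_a: stepped round steel spacer on its side, 80 mm long, about 0.25 kg: thick part 40 mm dia. x 54 mm, then coaxial thin end 24 mm dia. x 26 mm. Origin on the axis at half the whole length: 40 mm thick to 14 mm either side of it (grip there); beyond that one end is thin. x runs along it, but the pose does NOT tell which end is thin: see it, or pinch an end 30 mm from the origin and read the opening. 
- spacer_b: a second spacer of the same shape and size as spacer_a, with its origin and axes placed alike; again the pose does NOT tell which end is thin, and it need not be the same end as on spacer_a. Either of the two may be the one in the front trough; the other is the spare in the back trough.
- rack: fixed aluminium plate, 165 x 64 x 8 mm with two troughs of small steel V saddles; origin under its centre on the table, z up, x from the front trough (nearer the robot) to the back one, y along them. A spacer in it lies along y with its axis 37 mm above the table; the saddles reach up to 26 mm above the table and lie within 13 mm of the trough's middle, so both ends of a spacer overhang free.
- rack_front (a point): middle of the front trough, at a lying spacer's origin, 37 mm above the table, 47.5 mm from the rack's origin along its -x; axes as the rack's
- rack_back (a point): middle of the back trough, at the spare spacer's origin, 37 mm above the table, 47.5 mm from the rack's origin along its +x. (A tall crate fills the table behind and to the right of the work, from x = 0.58 m, y = -0.03 m outwards: keep the arm drawn in when swinging across from the right.)
- cradle: fixed dark steel plate 105 x 80 x 8 mm with two V saddles in a row and an upright fork at its far end; origin on the table under the seat's middle, z up, x along the seat towards the fork. The saddles reach up to 26 mm above the table, one 24 mm behind the origin, one above it; they centre the spacer's thick part.
- cradle_seat (a point): where the origin of a rightly laid spacer comes to rest: above the cradle's origin, 37 mm above the table; axes as the cradle's
- cradle_fork (a point): middle of the fork's slot at axis height, 26 mm from cradle_seat along the cradle's +x, 37 mm above the table. The fork is a plate 6 mm thick with two prongs up to 43 mm above the table, open upwards, 36 mm between the prongs: the thin end (24 mm) drops in from above, the thick part (40 mm) does not.

How it is judged (in metres and radians):
At the end, for the whole second after the job is handed in: The spacer from the front trough rests in the cradle, thin end in the fork: origin within 13 mm of cradle_seat seen from above and 31 to 43 mm up, axis within 10 degrees of the cradle's (wrong way round it cannot lie so). The other is within 20 mm of the back trough's middle (((horizontal distance between spacer_a and cradle_seat below 0.013 m and z of spacer_a in the frame of cradle between 0.031 and 0.043 m and angle between the x axis of spacer_a and the x axis of cradle, either way round below 0.175 rad and linear speed of spacer_a below 0.02 m/s and distance between spacer_b and rack_back below 0.02 m) or (horizontal distance between spacer_b and cradle_seat below 0.013 m and z of spacer_b in the frame of cradle between 0.031 and 0.043 m and angle between the x axis of spacer_b and the x axis of cradle, either way round below 0.175 rad and linear speed of spacer_b below 0.02 m/s and distance between spacer_a and rack_back below 0.02 m))); the robot touches nothing.
It also fails if it takes over 45 s, if anything falls off the work surface, if the arm or the gripper's body presses on something with over 40 N, if the wrist force passes 120 N, or if a joint passes its speed limit or range.

## Working session

There is one attempt and no reset: what is moved stays moved. The work goes in short steps, Python scripts to look and compute and a tool call to move; the robot and the scene stay as the last step left them, time stands still between calls to the robot, and variables do not carry over. Pictures are saved under pics/ and viewed, at most 10 in all, crops included, and the job is handed in when it is done.

Besides the shell and the picture viewer there is one more tool, called by a JSON object that holds its "name" and its "arguments". step_arm: Moves the arm, as the interface text tells. Shift numbers are shares of 0.05 m and turn numbers shares of 4 degrees, none past 1 either way. Its arguments: {"type":"object","properties":{"targets":{"type":"array"}},"required":["targets"]}

```bash
mkdir -p pics; cat > h.py <<'E'
import numpy as np, cv2
from workcell import readout, get_image, ctrl
def snap(n,f):
    d=get_image(n); cv2.imwrite(f,d['pixels'][:,:,::-1]); np.savez('pics/'+n+'.npz',K=d['intrinsics'],E=d['extrinsics'],p=d['pixels']); return d
def ray(n,u,v,z):
    d=np.load('pics/'+n+'.npz');K,E=d['K'],d['E'];R,t=E[:3,:3],E[:3,3]
    c=-R.T@t; r=R.T@np.linalg.solve(K,[u,v,1]); return c+r*(z-c[2])/r[2]
def proj(n,P):
    d=np.load('pics/'+n+'.npz');K,E=d['K'],d['E'];q=K@(E[:3,:3]@np.array(P,float)+E[:3,3]);return q[:2]/q[2]
E
python3 - <<'E'
from h import *
for n in('top','scene'):
    d=snap(n,f'pics/{n}0.png');E=d['extrinsics'];print(n,-E[:3,:3].T@E[:3,3],d['intrinsics'][0])
print(readout.get_obs())
E
```

```text
top [385.75884068  82.54912811 944.77774197] [596.42032311   0.         326.84473796]
scene [ 203.00363263 -455.34070364  645.75025588] [555.92075794   0.         318.51427625]
{'t': 0.1, 'qpos': array([ 1.32299676e+00,  4.23785428e-01,  1.63061280e+00,  7.16671466e-06,
        1.08855806e+00, -1.90060118e-02]), 'qvel': array([-0.00018488, -0.0025975 , -0.00355365,  0.0014343 ,  0.00094785,
       -0.00069434]), 'joint_torque': array([-5.55299121e-04, -5.45616102e+01, -2.74325109e+01,  6.44420693e-02,
        1.88525452e-02,  9.70911884e-08]), 'ee_pos': array([141.6689413 , 608.47876271, 403.96643306]), 'orientation': array([-3.58588418e-01, -3.12087090e+00,  2.12150020e-03]), 'ft_force': array([-0.79875076,  0.83583385,  0.35853069]), 'moment': array([-0.0364367 ,  0.01624951, -0.05990393]), 'grasp_force': 0.0, 'width': 88.13994992748577}
```

View pics/top0.png

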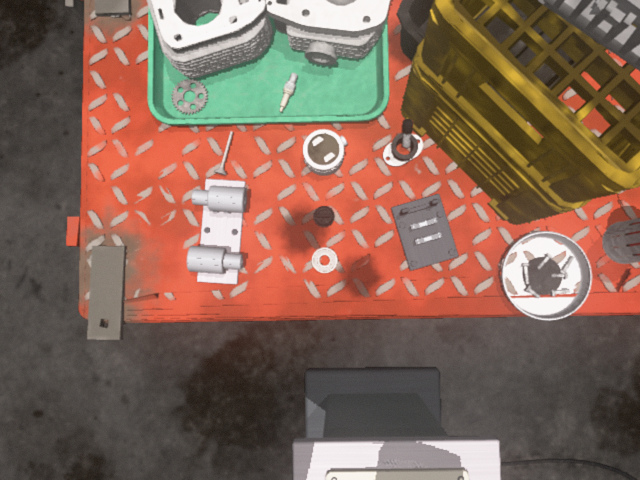

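View pics/scene0.png

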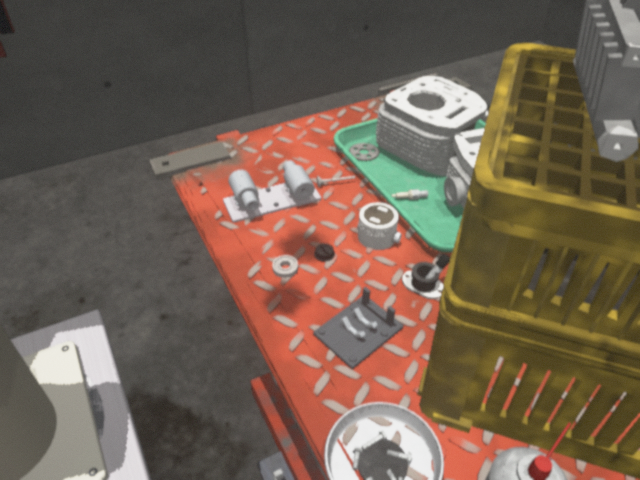

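The top view shows the rack at about (220,232), with the front spacer at (215,260) and its thin end to the right (-y). The cradle is at (425,232), its fork at the upper edge. I'll enlarge both.

```bash
python3 - <<'E'
from h import *
p=np.load('pics/top.npz')['p'][:,:,::-1]
a=cv2.resize(p[175:295,175:255],None,fx=5,fy=5,interpolation=cv2.INTER_CUBIC)
b=cv2.resize(p[180:280,385:465],None,fx=5,fy=5,interpolation=cv2.INTER_CUBIC)
c=np.zeros((600,800,3),np.uint8);c[:,:400]=a;c[:500,400:]=b
cv2.imwrite('pics/crop.png',c)
E
```

```text
(no output)
```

View pics/crop.png

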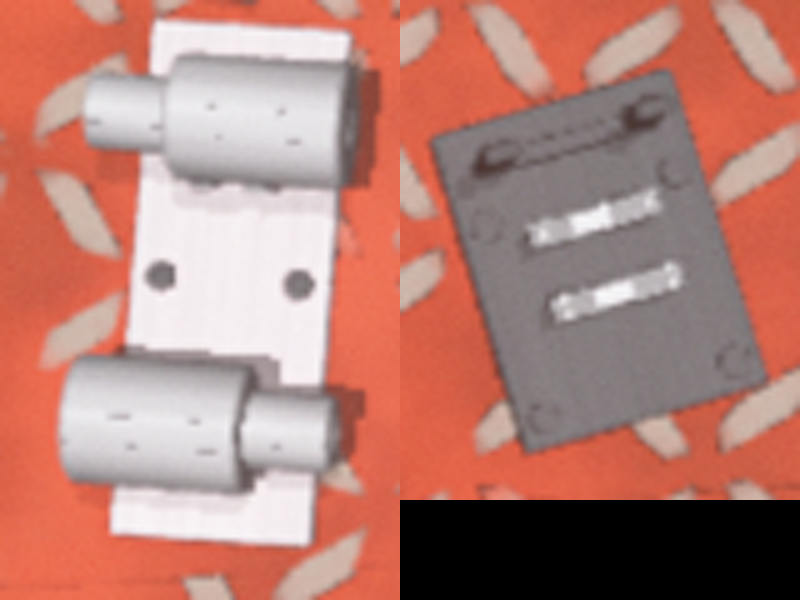

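```bash
cat > m.py <<'E'
from h import *
A=lambda u,v,z:ray('top',175+u/5,175+v/5,z)
B=lambda u,v,z:ray('top',385+(u-400)/5,180+v/5,z)
c=[A(155,20,8),A(352,35,8),A(312,546,8),A(110,533,8)]
l=lambda a,b:np.linalg.norm(a-b)
print('rack sides',[l(c[i],c[i-1]) for i in range(4)])
o=sum(c)/4; x=(c[0]+c[1]-c[2]-c[3]);x/=l(x,0); print('rack o',o,'x ang',np.degrees(np.arctan2(x[1],x[0])))
f=o-47.5*x; f[2]=37; print('front model',f)
e1,e2=A(62,418,37),A(338,432,37); print('spacer ends',e1,e2,l(e1,e2),'mid',(e1+e2)/2)
d=[B(432,140,8),B(665,70,8),B(765,382,8),B(528,452,8)]
print('cradle sides',[l(d[i],d[i-1]) for i in range(4)])
xc=d[0]+d[1]-d[2]-d[3];xc/=l(xc,0);o2=sum(d)/4
print('cradle plate centre',o2,'ang',np.degrees(np.arctan2(xc[1],xc[0])))
fk=(B(497,155,43)+B(645,112,43))/2
print('prong gap',l(B(497,155,43),B(645,112,43)))
for n,P,s in(('fork',fk,26),('sad0',B(595,218,20),0),('sad-24',B(617,292,20),-24)):
    print(n,P[:2],'seat est',(P-s*xc)[:2],'along plate',(P-o2)@xc-s,'lat',np.cross(xc,P-o2)[2])
E
python3 m.py
```

```text
rack sides [np.float64(163.78885953028194), np.float64(63.38173518406793), np.float64(162.75056037563462), np.float64(63.971253702174195)]
rack o [478.78489389 267.3748225    8.        ] x ang -4.84070303204988
front model [431.45431865 271.3831448   37.        ]
spacer ends [434.953027   314.05290564  37.        ] [429.14264003 229.33151004  37.        ] 84.92040666622559 mid [432.04783351 271.69220784  37.        ]
cradle sides [np.float64(102.68442079763433), np.float64(76.95651744400199), np.float64(103.08581820715139), np.float64(77.40234551676575)]
cradle plate centre [471.54086686 -53.03753568   8.        ] ang 15.583426582426355
prong gap 46.87768988388413
fork [507.1605678 -41.2207109] seat est [482.11631963 -48.20538221] along plate 11.484817981881982 lat 1.81352266479416
sad0 [483.63593939 -51.0048914 ] seat est [483.63593939 -51.0048914 ] along plate 12.196513480018009 lat -1.2913099322677608
sad-24 [460.43285118 -57.08600192] seat est [483.55061873 -50.63861302] along plate 12.21272664400184 lat -0.9155751826039586
```

{"name": "step_arm", "arguments": {"targets": [[[0.29,-0.337,-0.1,0,0,-1,1],[0.29,-0.337,-0.1,0,0,-1,1],[0.29,-0.337,-0.1,0,0,-1,1],[0.29,-0.337,-0.1,0,0,-1,1],[0.29,-0.337,-0.1,0,0,-1,1]]]}}

```text
t: 0.72
ee_pos: [214.9, 523.5, 379.3]
orientation: [0.9, 3.01, -0.0]
ft_force: [-0.7, -0.5, -0.2]
width: 87.8
grasp_force: 0.0
```

{"name": "step_arm", "arguments": {"targets": [[[0.29,-0.337,-0.1,0,0,-1,1],[0.29,-0.337,-0.1,0,0,-1,1],[0.29,-0.337,-0.1,0,0,-1,1],[0.29,-0.337,-0.1,0,0,-1,1],[0.29,-0.337,-0.1,0,0,-1,1]]]}}

```text
t: 1.35
ee_pos: [287.6, 439.0, 354.4]
orientation: [-1.411, -2.807, -0.0]
ft_force: [0.2, -0.2, 0.3]
width: 88.2
grasp_force: 0.0
```

{"name": "step_arm", "arguments": {"targets": [[[0.29,-0.337,-0.1,0,0,-1,1],[0.29,-0.337,-0.1,0,0,-1,1],[0.29,-0.337,-0.1,0,0,-1,1],[0.29,-0.337,-0.1,0,0,-1,1],[0.29,-0.337,-0.1,0,0,-1,1]]]}}

```text
t: 1.98
ee_pos: [360.0, 354.7, 329.5]
orientation: [1.877, 2.519, 0.0]
ft_force: [0.4, 0.4, 0.4]
width: 88.2
grasp_force: 0.0
```

{"name": "step_arm", "arguments": {"targets": [[[0.29,-0.337,-0.1,0,0,-1,1],[0.29,-0.337,-0.1,0,0,-1,1],[0.29,-0.337,-0.1,0,0,-1,1],[0.29,-0.337,-0.1,0,0,-1,1],[0.29,-0.337,-0.1,0,0,-1,1]]]}}

```text
t: 2.6
ee_pos: [432.4, 270.4, 304.5]
orientation: [2.286, 2.155, 0.0]
ft_force: [-0.1, -0.1, -0.2]
width: 87.4
grasp_force: 0.0
```

{"name": "step_arm", "arguments": {"targets": [[[0,0,0,0,0,-0.43,1],[0,0,0,0,0,0,1],[0,0,0,0,0,0,1],[0,0,0,0,0,0,1],[0,0,0,0,0,0,1]]]}}

```text
t: 3.22
ee_pos: [431.5, 272.0, 304.8]
orientation: [2.312, 2.127, 0.0]
ft_force: [-0.1, -1.3, -0.4]
width: 87.5
grasp_force: 0.0
```

```bash
cat > st.py <<'E'
from h import *
from scipy.spatial.transform import Rotation as R
o=readout.get_obs();M=R.from_rotvec(o['orientation']).as_matrix()
print(o['t'],o['ee_pos'].round(1),'yaw',np.degrees(np.arctan2(M[1,1],M[0,1])).round(2),'z',M[:,2].round(4),'grasp',(o['ee_pos']+163*M[:,2]).round(1),'F',o['ft_force'].round(1),o['width'].round(1),o['grasp_force'],o['qpos'].round(2))
E
python3 st.py; python3 -c "
from h import *
snap('top','pics/t1.png');print(proj('top',[431.5,271.5,37]))"
```

```text
[215.0932096  260.35428583]Traceback (most recent call last):
  File "st.py", line 4, in <module>
    print(o['t'],o['ee_pos'].round(1),'yaw',np.degrees(np.arctan2(M[1,1],M[0,1])).round(2),'z',M[:,2].round(4),'grasp',(o['ee_pos']+163*M[:,2]).round(1),'F',o['ft_force'].round(1),o['width'].round(1),o['grasp_force'],o['qpos'].round(2))
                                                                                                                                                                                    ^^^^^^^^^^^^^^^^
AttributeError: 'float' object has no attribute 'round'
```

View pics/t1.png

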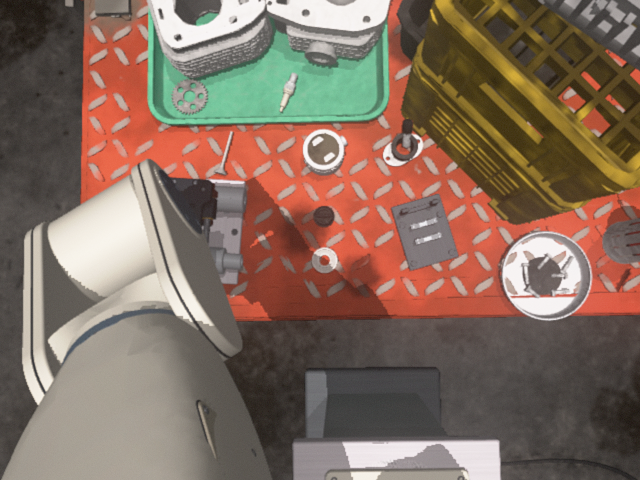

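The arm hides the spacer at (215,260), but the measured TCP is within 1 mm of the computed spacer position. I'll descend.

{"name": "step_arm", "arguments": {"targets": [[[0,0,-0.6,0,0,0,1],[0,0,-0.6,0,0,0,1],[0,0,-0.5,0,0,0,1],[0,0,-0.35,0,0,0,1],[0,0,0,0,0,0,1]]]}}

```text
t: 3.9
ee_pos: [431.4, 271.6, 201.2]
orientation: [-2.313, -2.126, 0.004]
ft_force: [-0.6, -0.1, -0.4]
width: 87.9
grasp_force: 0.0
```

```bash
sed -i "s/o\['width'\].round(1)/o['width']/" st.py; python3 st.py; python3 -c "
from h import *
d=snap('scene','pics/x.png');u=proj('scene',[431.5,271.5,37]).astype(int);print(u)
p=d['pixels'][u[1]-60:u[1]+60,u[0]-80:u[0]+80,::-1];cv2.imwrite('pics/s1.png',cv2.resize(p,None,fx=5,fy=5,interpolation=2))"
```

```text
3.9 [431.4 271.6 201.2] yaw -4.82 z [-0.002  -0.0012 -1.    ] grasp [431.1 271.4  38.2] F [-0.6 -0.1 -0.4] 87.85029102032736 0.0 [0.54 0.59 1.98 0.   0.57 0.62]
[244 192]
```

View pics/s1.png

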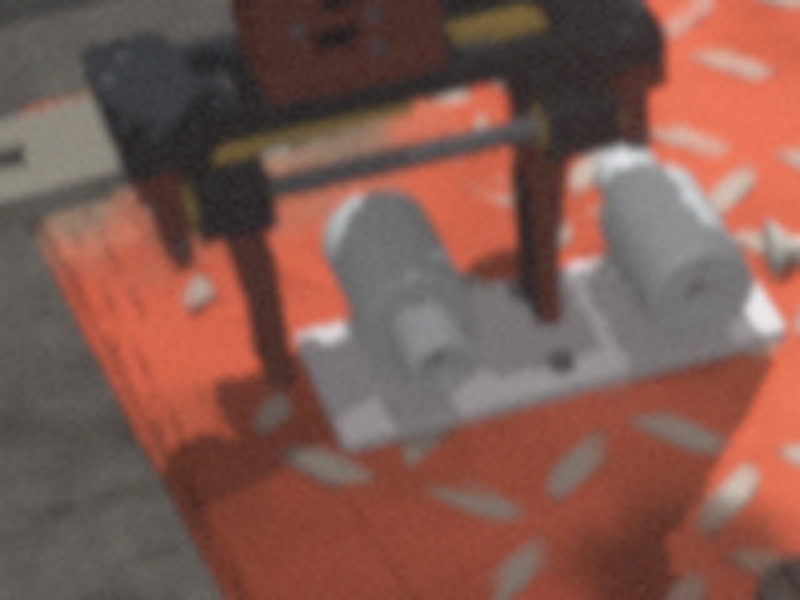

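The fingers straddle the front spacer, at about (275,330) and (540,310) in the crop. The thin end at (430,340) faces -y and the spare on the right is clear of them. I'll close, then lift.

{"name": "step_arm", "arguments": {"targets": [[[0,0,0,0,0,0,0],[0,0,0,0,0,0,0],[0,0,0,0,0,0,0],[0,0,0,0,0,0,0],[0,0,0,0,0,0,0]]]}}

```text
t: 4.58
ee_pos: [431.8, 271.7, 202.3]
orientation: [2.313, 2.126, 0.0]
ft_force: [2.8, -0.9, -0.4]
width: 41.0
grasp_force: 8.6
```

{"name": "step_arm", "arguments": {"targets": [[[0,0,0,0,0,0,0],[0,0,0,0,0,0,0],[0,0,0,0,0,0,0],[0,0,0,0,0,0,0],[0,0,0.1,0,0,0,0]]]}}

```text
t: 5.2
ee_pos: [431.4, 271.5, 206.1]
orientation: [-2.313, -2.126, 0.002]
ft_force: [-0.2, 1.3, -2.3]
width: 39.5
grasp_force: 30.0
```

{"name": "step_arm", "arguments": {"targets": [[[0,0,0.4,0,0,0,0],[0,0,0.4,0,0,1,0],[0,0,0.4,0,0,1,0],[0,0,0.4,0,0,1,0],[0,0,0.3,0,0,1,0]]]}}

```text
t: 5.82
ee_pos: [431.3, 271.5, 302.8]
orientation: [-1.992, -2.429, 0.001]
ft_force: [1.1, -0.8, -2.5]
width: 39.6
grasp_force: 30.0
```

{"name": "step_arm", "arguments": {"targets": [[[0.05,-0.24,0,0,0,1,0],[0.05,-0.24,0,0,0,1,0],[0.05,-0.24,0,0,0,1,0],[0.05,-0.24,0,0,0,1,0],[0.05,-0.24,0,0,0,1,0]]]}}

```text
t: 6.45
ee_pos: [443.7, 211.2, 301.9]
orientation: [-1.539, -2.737, 0.002]
ft_force: [0.3, -0.2, -1.9]
width: 39.7
grasp_force: 30.0
```

{"name": "step_arm", "arguments": {"targets": [[[0.05,-0.24,0,0,0,1,0],[0.05,-0.24,0,0,0,1,0],[0.05,-0.24,0,0,0,1,0],[0.05,-0.24,0,0,0,1,0],[0.05,-0.24,0,0,0,1,0]]]}}

```text
t: 7.08
ee_pos: [456.2, 151.2, 302.0]
orientation: [-1.041, -2.963, 0.001]
ft_force: [0.2, 0.6, -2.3]
width: 39.5
grasp_force: 30.0
```

{"name": "step_arm", "arguments": {"targets": [[[0.05,-0.24,0,0,0,1,0],[0.05,-0.24,0,0,0,1,0],[0.05,-0.24,0,0,0,1,0],[0.05,-0.24,0,0,0,1,0],[0.05,-0.24,0,0,0,1,0]]]}}

```text
t: 7.7
ee_pos: [468.8, 91.3, 301.9]
orientation: [-0.51, -3.098, 0.001]
ft_force: [0.1, -0.4, -3.7]
width: 39.7
grasp_force: 30.0
```

{"name": "step_arm", "arguments": {"targets": [[[0.05,-0.24,0,0,0,1,0],[0.05,-0.24,0,0,0,1,0],[0.05,-0.24,0,0,0,1,0],[0.05,-0.24,0,0,0,1,0],[0.05,-0.24,0,0,0,1,0]]]}}

```text
t: 8.32
ee_pos: [481.2, 31.4, 301.9]
orientation: [0.036, -3.14, -0.0]
ft_force: [-0.4, -0.7, -2.5]
width: 39.5
grasp_force: 30.0
```

{"name": "step_arm", "arguments": {"targets": [[[0.03,-0.2,0,0,0,1,0],[0,-0.1,0,0,0,1,0],[0,0,0,0,0,1,0],[0,0,0,0,0,0.6,0],[0,0,0,0,0,0,0]]]}}

```text
t: 8.95
ee_pos: [482.8, 16.8, 302.0]
orientation: [0.425, -3.112, -0.0]
ft_force: [-0.1, -0.1, -2.5]
width: 39.6
grasp_force: 30.0
```

```bash
python3 st.py
```

```text
8.95 [482.8  16.8 302. ] yaw 105.54 z [-1.2e-03  1.0e-04 -1.0e+00] grasp [482.6  16.8 139. ] F [-0.1 -0.1 -2.5] 39.60551913033022 29.999081790447235 [ 0.01  0.38  2.01  0.    0.76 -1.83]
```

{"name": "step_arm", "arguments": {"targets": [[[0,-0.4,0,0,0,0,0],[0,-0.4,0,0,0,0,0],[0,-0.4,-0.3,0,0,0,0],[0.008,-0.132,-0.4,0,0,0,0],[0,0,-0.4,0,0,0,0]]]}}

```text
t: 9.57
ee_pos: [483.5, -50.4, 246.7]
orientation: [0.422, -3.113, -0.0]
ft_force: [1.1, 0.5, -2.3]
width: 39.1
grasp_force: 30.0
```

{"name": "step_arm", "arguments": {"targets": [[[0,0,-0.22,0,0,0,0],[0,0,0,0,0,0,0],[0,0,0,0,0,0,0],[0,0,0,0,0,0,0],[0,0,0,0,0,0,0]]]}}

```text
t: 10.2
ee_pos: [483.8, -49.8, 236.7]
orientation: [-0.426, 3.112, -0.0]
ft_force: [-0.4, 0.2, -2.7]
width: 39.4
grasp_force: 30.0
```

```bash
python3 st.py; python3 -c "
from h import *
d=snap('scene','pics/x.png');u=proj('scene',[490,-50,50]).astype(int);print(u)
p=d['pixels'][u[1]-60:u[1]+60,u[0]-80:u[0]+80,::-1];cv2.imwrite('pics/s2.png',cv2.resize(p,None,fx=5,fy=5,interpolation=2))"
```

```text
10.2 [483.8 -49.8 236.7] yaw 105.57 z [ 9.e-04 -1.e-04 -1.e+00] grasp [483.9 -49.9  73.7] F [-0.4  0.2 -2.7] 39.35088411828069 29.999203383922577 [-0.13  0.5   2.03 -0.    0.61 -1.97]
[369 303]
```

View pics/s2.png

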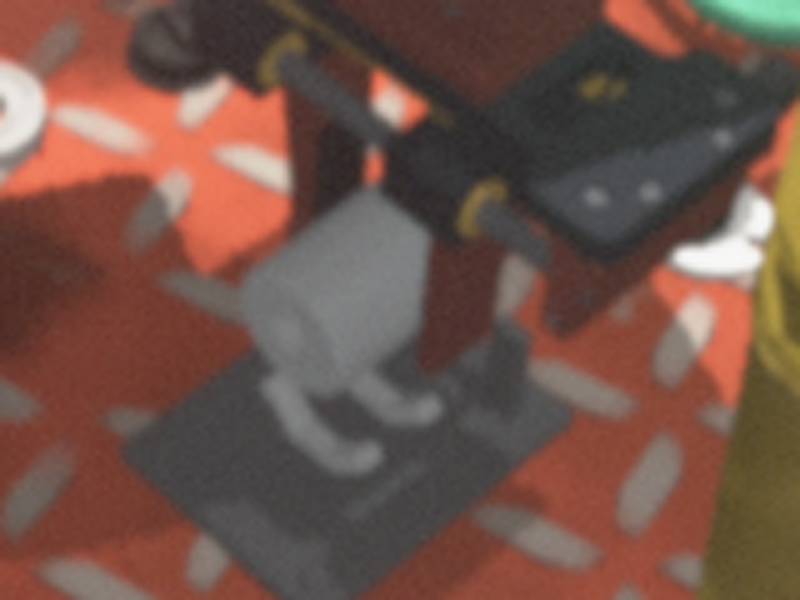

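The spacer hangs over the saddles: its thick face is at about (290,340) in the crop, the saddles are at (320,430) and (400,395), and the right prong is at (507,370). I'll lower it gently.

{"name": "step_arm", "arguments": {"targets": [[[0,0,-0.2,0,0,0,0],[0,0,-0.2,0,0,0,0],[0,0,-0.16,0,0,0,0],[0,0,-0.06,0,0,0,0],[0,0,0,0,0,0,0]]]}}

```text
t: 10.88
ee_pos: [483.6, -50.0, 205.0]
orientation: [0.426, -3.112, 0.0]
ft_force: [-1.1, -1.5, -1.5]
width: 39.3
grasp_force: 30.3
```

{"name": "step_arm", "arguments": {"targets": [[[0,0,-0.03,0,0,0,0],[0,0,-0.02,0,0,0,0],[0,0,0,0,0,0,0],[0,0,0,0,0,0,0],[0,0,0,0,0,0,0]]]}}

```text
t: 11.5
ee_pos: [483.7, -50.1, 204.1]
orientation: [-0.426, 3.112, -0.001]
ft_force: [-5.6, -3.1, 19.3]
width: 39.4
grasp_force: 37.1
```

{"name": "step_arm", "arguments": {"targets": [[[0,0,0,0,0,0,0.55],[0,0,0,0,0,0,0.6],[0,0,0,0,0,0,0.8],[0,0,0,0,0,0,0.8],[0,0,0,0,0,0,0.8]]]}}

```text
t: 12.12
ee_pos: [483.6, -49.9, 202.6]
orientation: [0.426, -3.112, -0.0]
ft_force: [0.1, 0.2, 0.1]
width: 70.2
grasp_force: 0.0
```

{"name": "step_arm", "arguments": {"targets": [[[0,0,0.2,0,0,0,0.8],[0,0,0.5,0,0,0,0.8],[0,0,0.5,0,0,0,0.8],[0,0,0.5,0,0,0,0.8],[0,0,0.4,0,0,0,0.8]]]}}

```text
t: 12.75
ee_pos: [483.6, -49.9, 309.3]
orientation: [-0.425, 3.111, -0.001]
ft_force: [0.0, -0.1, -0.8]
width: 70.1
grasp_force: 0.0
```

{"name": "step_arm", "arguments": {"targets": [[[-0.3,0.6,0.2,0,0,0,0.8],[-0.3,0.8,0,0,0,0,0.8],[-0.3,0.8,0,0,0,0,0.8],[-0.3,0.8,0,0,0,0,0.8],[0,0.5,0,0,0,0,0.8]]]}}

```text
t: 13.38
ee_pos: [422.4, 126.4, 318.3]
orientation: [0.428, -3.112, -0.0]
ft_force: [0.3, -0.1, -0.2]
width: 70.5
grasp_force: 0.0
```

```bash
python3 - <<'E'
from h import *
p=snap('top','pics/x.png')['pixels'][:,:,::-1];q=snap('scene','pics/x.png')['pixels'][:,:,::-1]
c=np.zeros((500,800,3),np.uint8)
c[:,:400]=cv2.resize(p[180:280,385:465],None,fx=5,fy=5,interpolation=2)
c[:,400:]=cv2.resize(q[265:365,320:400+0],None,fx=5,fy=5,interpolation=2)
cv2.imwrite('pics/end.png',c)
E
```

```text
(no output)
```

View pics/end.png

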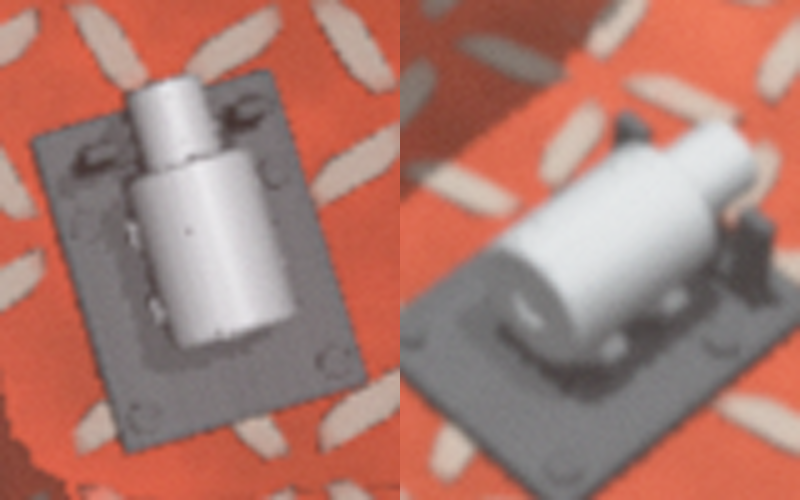

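```bash
python3 - <<'E'
from h import *
B=lambda u,v,z:ray('top',385+u/5,180+v/5,z)
x=np.array([.963,.269,0]);s=np.array([483.1,-49.8,37])
for n,P in(('back',B(241,328,37)),('step',B(190,167,37)),('tip',B(168,82,37))):
    d=P-s;print(n,P,d@x,np.cross(x,d)[2])
E
```

```text
back [447.94299776 -61.44226856  37.        ] -36.987963396054035 -1.7542710189554267
step [497.53468159 -47.51537622  37.        ] 14.515162169213072 -1.6828366495787184
tip [523.88947929 -41.61013057  37.        ] 41.48334343491717 -3.085525672535498
```

The spacer lies in both saddles with its thin end between the prongs. The measured ends put it within about 3 mm of the seat. I'll hand in.

```bash
python3 -c "
from h import *
print(ctrl.close_job())"
```

```text
the job is handed in; nothing more can be done
None
```

I moved the front-trough spacer into the cradle, seated in the saddles with its thin end between the fork prongs (measured about 3 mm from the seat), never touched the spare in the back trough, and handed the job in at about 13.5 s; no verdict came back.

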